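# Stack the spacer and rotor in the latch fixture

## Robot

A 6-joint arm with a two-finger parallel gripper is mounted at the origin on the work surface. World frame = base frame: x ahead of the robot, y to its left, z up, the work surface at z = 0. Lengths are in m, angles in rad, forces in N, time in s.
With the tool pointing down it reaches from about 0.375 to 0.9 m from the base axis. Payload 3.1 kg.
Tool frame: the origin (TCP) lies on the centre line of the jaws, within the pads' length; the fingertips stand 19 mm ahead of it and the grasp point (between the pads) is the TCP; y points along the fingers, x is the direction in which the jaws open and shut, and the axes are right-handed (so a half turn about y gives the same grasp; the last joint's range is limited). The gripper opens to 85 mm and grips with 20 to 120 N. Pads are 22 mm wide; open, the fingers measure 114 mm over their backs; the gripper's body (76 mm by 85 mm) begins 54 mm behind the grasp point. The pads swing forward as they close: fully open they stand 13 mm farther back than shut.
Start: joints at [0.948, 0.527, 1.433, -0, 1.181, -0.178], TCP at [0.269, 0.564, 0.25] pointing down, gripper open.
Joint ranges: [-3.08, 3.08], [-0.75, 2.2], [0.22, 2.44], [-1.43, 4.57], [0, 2.65], [-2.85, 2.85]. Speed limits (rad/s): [2.79, 2.79, 3.14, 3.14, 3.14, 3.14].

## Interface

Orientations are given as a unit quaternion [x, y, z, w].
In Python, from station import * gives the robot as it stands.
- The arm moves only by the tool step_arm, never from a script. Its argument "moves" is a list of rows, each a list of 7 numbers: the turn, a rotation vector about the tool's x, y, z in rad, then the shift along the tool's x, y, z in cm, then the closure, from -1 (fully open) to 1 (shut). A call has 1 to 12 rows; each row is the pose to reach, as a shift and turn from the pose measured when the call began, along the tool's axes at that moment; what a row does not reach only later rows make up. A row lasts 1/8 s, in which the tool goes at most 62.5 mm and 10.7 degrees, less where a joint would pass 70% of its speed; a pose out of reach is approached as far as the arm can. A call with a gripper value outside its range is refused whole. The fingers move at their own pace and stop on an object; "grip_force" is the grip in N (left out, the last holds). Time passes only in rows, so rows that repeat a pose let the fingers close. It gives the time, the measured TCP pose, the force and the opening at its end, in the units of the state.
- sense(): the state, without advancing time (a new reading comes with each control period).
- snapshot(name): name is "side" or "top" or "wrist"; returns a dict with "frame" (480x640x3 uint8, red, green, blue), "z_map" (480x640 float32, m along the optical axis (not along the pixel's ray), 0 where there is no reading), "vfov" (degrees; the focal length in pixels is half the picture's height over the tangent of half this angle, whatever the lens; pixels are square), "cx", "cy" (the principal point, pixels), "xyz" and "orientation" of the camera in the world. Camera axes: x right, y down, z forward; pixel columns grow to the right and rows downward; lengths in m; the calibration is good to about 2 mm. A picture is of the moment at which its call begins.
- sign_off(): hands the job in, once; it reports no verdict.
The state is a dict: "t": time; "q": joint angles; "qd": joint speeds; "tau": joint torques, N m; "tcp_pos": TCP position; "tool_rot": TCP orientation; "force": force on the tool from outside, world axes, zero at the start; "ft_torque": the same for the moment, N m; "finger_gap": opening from 0.0 (shut) to 1.0 (fully open).
Only numpy, scipy, OpenCV 4.12 (cv2) and the standard library are available. Lean on these libraries where they do the work, as an engineer would, in place of code of your own. Each camera call takes 0.05 s, during which the arm holds its last target.

## Task

The latch body is already clamped in the fixture. Set the white square spacer flat on it, square with the pocket between the blue corner locators, let go, and then set the bronze rotor centred on top of the spacer with its hub upwards. Set the parts down, do not drop them, and leave the grey handle bezel where it lies.

Things in the scene. Friction and masses are not known exactly. Their poses are not given: they have to be found in the camera images.
- fixture: Fixture fixed to the shelf: dark base plate 120 x 120 x 12 mm; on its middle a silver latch body 44 x 44 mm, flat top 32 mm above the shelf. Four blue L-shaped corner locators 8 mm thick, tops at 54 mm, form a centred pocket 62 x 62 mm inside; the middle 36 mm of each side is open down to the plate for fingers. Origin: centre of the plate's underside; x, y along the pocket's sides, z up.
- spacer: Loose white nylon spacer lying flat: square plate 50 x 50 x 14 mm with a 16 mm hole through the middle, about 40 g, four sides alike. Origin: centre of its underside; x, y along its sides, z up. Seated on the latch body its underside is 32 mm and its top 46 mm above the shelf.
- rotor: Loose bronze latch rotor, about 200 g, lying flat: disc 52 mm across, 12 mm thick, small rim notch at +x; on its upper face a central round hub 22 mm across and 14 mm high (26 mm in all) to grip from above. Origin: centre of its underside, z up through the hub. May be turned any way about z. Seated on the spacer its underside is 46 mm above the shelf.
- bezel: Bystander: loose grey plastic handle bezel, flat frame 90 x 50 x 12 mm on the shelf. Origin: centre of its underside; x along its length, z up. (Also present: a black magnetic strip 360 mm long, fixed flat beyond all these, about 0.8 m ahead of the robot, holding two hex keys, a gauge block and a lock lever; all under 26 mm high.)
Things that resemble listed ones, but are neither listed nor needed, are in the scene too. Of the things that look like the spacer, the smaller one is meant. Several things have the shape of the fixture; the one meant has the colours described above.

How it is judged:
By the outcome, as a careful person would: the job done as asked, in the order asked, and still so for the second after the job is handed in, with the robot touching nothing.
It also fails if it takes over 59 s, if anything falls off the work surface, if the arm or the gripper's body presses on something with over 40 N, if the wrist force passes 120 N, or if a joint passes its speed limit or range.

## Working session

There is one attempt and no reset: what is moved stays moved. The work goes in short steps, Python scripts to look and compute and a tool call to move; the robot and the scene stay as the last step left them, time stands still between calls to the robot, and variables do not carry over. Pictures are saved under pics/ and viewed, and the job is handed in when it is done.

Besides the shell and the picture viewer there is one more tool, called after "Request:" as a command line: name --pt "numbers of a row" for each row, then --argument value for the rest. step_arm: Moves the arm, as the interface text tells. Its arguments: {"type":"object","properties":{"moves":{"type":"array","items":{"type":"array","items":{"type":"number"}}},"grip_force":{"type":"number"}},"required":["moves"]}

```bash
ls; mkdir -p pics; python3 - <<'E'
from station import *
import cv2,pickle
print(sense())
for n in ["top","side"]:
    s=snapshot(n); pickle.dump(s,open(n+"0.pkl","wb"))
    cv2.imwrite(f"pics/{n}0.png",s["frame"][:,:,::-1])
    print(n,s["vfov"],s["cx"],s["cy"],s["xyz"],s["orientation"])
E
```

```text
pics
{'t': 0.0, 'q': array([ 9.47507478e-01,  5.28443437e-01,  1.43386074e+00,  9.21609273e-06,
        1.18141432e+00, -1.78498827e-01]), 'qd': array([ 0.00056095, -0.00118901, -0.00140518,  0.00048308,  0.00011936,
        0.00119601]), 'tau': array([ 9.78269927e-04, -4.42343903e+01, -1.78025883e+01, -1.75150003e-04,
        8.41709058e-03,  1.80407693e-05]), 'tcp_pos': array([0.2684988 , 0.56366039, 0.24936076]), 'tool_rot': array([ 0.59824859,  0.37670374, -0.37809944, -0.59769033]), 'force': array([0.34777609, 0.03473153, 0.06207498]), 'ft_torque': array([0.00778709, 0.076654  , 0.02968657]), 'finger_gap': 0.9993989826601164}
top 54.323901271656695 321.8990939896038 239.1546023708328 [0.41066067 0.05434861 0.92445528] [-0.70451061  0.70537766 -0.05320956  0.05723542]
side 53.078694636694934 323.12231859467227 238.15097888209684 [ 0.15340986 -0.49187371  0.80717519] [ 0.89295917 -0.28815199  0.10136591 -0.33063166]
```

View pics/top0.png

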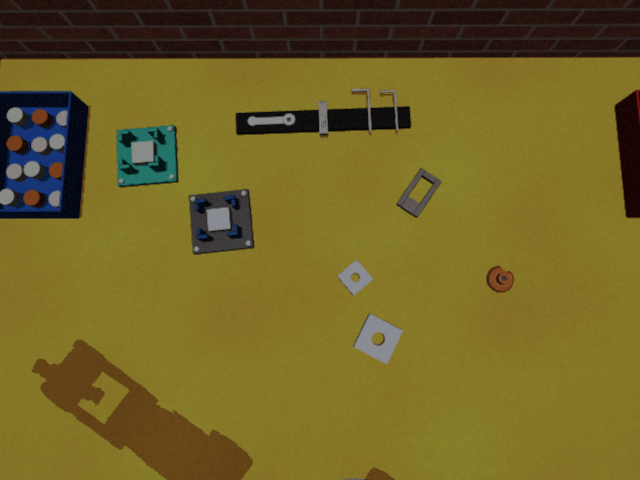

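View pics/side0.png

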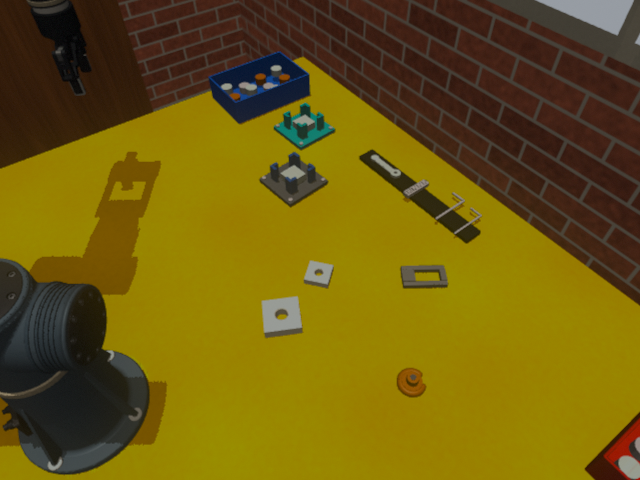

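The top view shows two fixtures: a dark plate with blue locators at (221,221) and a teal one at (147,155). It also shows two white squares, small at (355,278) and large at (378,338), the rotor at (500,279) and the bezel at (419,192). The dark/blue fixture and the smaller square fit the description. I'll measure them and enlarge crops to confirm.

```bash
cat > h.py <<'E'
import numpy as np,cv2,pickle
from scipy.spatial.transform import Rotation as R
def f_of(s): return 240/np.tan(np.radians(s["vfov"])/2)
def cloud(s):
    f=f_of(s); z=s["z_map"]; v,u=np.mgrid[0:480,0:640]
    P=np.stack([(u-s["cx"])/f*z,(v-s["cy"])/f*z,z],-1)
    return P@R.from_quat(s["orientation"]).as_matrix().T+s["xyz"]
def ray(s,uv,h):
    "pixels -> world points on plane z=h"
    uv=np.atleast_2d(uv).astype(float);f=f_of(s)
    d=np.c_[(uv[:,0]-s["cx"])/f,(uv[:,1]-s["cy"])/f,np.ones(len(uv))]@R.from_quat(s["orientation"]).as_matrix().T
    return s["xyz"]+d*((h-s["xyz"][2])/d[:,2])[:,None]
def proj(s,P):
    p=(np.atleast_2d(P)-s["xyz"])@R.from_quat(s["orientation"]).as_matrix();f=f_of(s)
    return np.c_[p[:,0]/p[:,2]*f+s["cx"],p[:,1]/p[:,2]*f+s["cy"]]
def rect(s,mask,h):
    "largest blob of mask, min-area rect on plane z=h"
    c=max(cv2.findContours(mask.astype(np.uint8),0,cv2.CHAIN_APPROX_NONE)[0],key=cv2.contourArea)
    w=ray(s,c[:,0,:],h)[:,:2]
    return cv2.minAreaRect((w*1000).astype(np.float32)),w
E
python3 - <<'E'
from h import *
s=pickle.load(open("top0.pkl","rb"));P=cloud(s)
hsv=cv2.cvtColor(s["frame"],cv2.COLOR_RGB2HSV)
print("table z",np.median(P[400:470,400:600,2]))
def box(c,r):
    m=np.zeros((480,640),bool);m[c[1]-r:c[1]+r,c[0]-r:c[0]+r]=1;return m
for n,c,r in [("small",(355,278),24),("large",(378,338),32)]:
    m=(hsv[...,1]<90)&(hsv[...,2]>100)&box(c,r); 
    h=np.median(P[m][:,2]);print(n,"h",h,rect(s,m,h)[0])
m=(hsv[...,0]<15)&(hsv[...,1]>90)&box((500,279),20)
print("rotor",np.percentile(P[m][:,2],[5,50,95,99]),rect(s,m,.012)[0],cv2.minEnclosingCircle((rect(s,m,.012)[1]*1000).astype(np.float32)))
m=(hsv[...,1]<90)&(hsv[...,2]>120)&box((219,219),18)
h=np.median(P[m][:,2]);print("latch",h,rect(s,m,h)[0])
m=(hsv[...,2]<150)&box((221,221),45)&(P[...,2]>.006)
print("plate",rect(s,m,.012)[0])
print("small px hsv",hsv[270,350],"plate",hsv[240,205],hsv[203,200],hsv[219,219])
a=cv2.resize(s["frame"][180:265,180:265],(400,400),interpolation=2)
b=cv2.resize(s["frame"][240:380,320:460],(400,400),interpolation=2)
cv2.imwrite("pics/crop1.png",np.hstack([a,b])[:,:,::-1])
E
```

```text
table z -0.0003299221178728051
small h 0.01375777561079461 ((479.3962097167969, -4.207977294921875), (50.748809814453125, 50.53618621826172), 39.990509033203125)
large h 0.01944561792673094 ((362.8868103027344, -46.63796615600586), (71.12889862060547, 70.60733032226562), 63.32038116455078)
rotor [0.00870817 0.01190704 0.02675786 0.02830932] ((474.7504577636719, -285.4154968261719), (49.28639221191406, 45.35221862792969), 62.54755783081055) ((476.3004455566406, -286.2747802734375), 25.016733169555664)
latch 0.03202451035377629 ((592.1210327148438, 261.64996337890625), (41.51542663574219, 41.242366790771484), 6.040780067443848)
plate ((590.659912109375, 262.3740234375), (120.78597259521484, 121.359619140625), 6.407271862030029)
small px hsv [114  17 146] plate [108 153  20] [110 204  15] [109  14 145]
```

View pics/crop1.png

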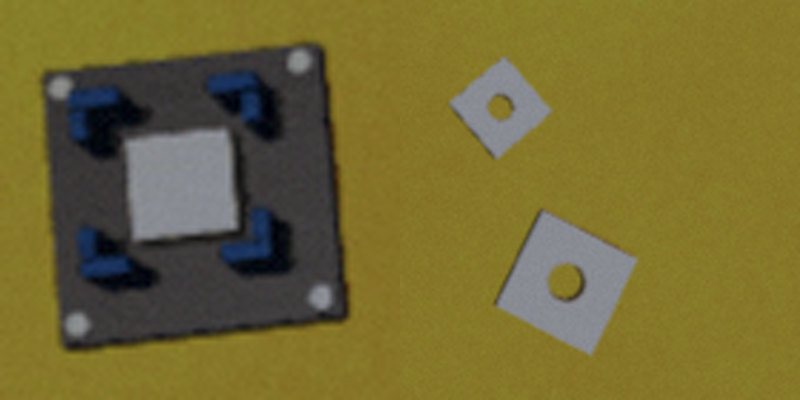

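Confirmed by crop and measurement. The dark/blue fixture has its latch top at 32 mm and a plate of about 120 mm. The small spacer is 50.6 mm across and 14 mm high, while the other is 71 mm across and 19 mm high. Next I'll plan the first move.

```bash
cat >> h.py <<'E'
def plan(st,target,jaw_deg):
    "rotvec (tool) & shift cm (tool) to reach target with tool y down, tool x at jaw_deg (mod 180)"
    M=R.from_quat(st["tool_rot"]).as_matrix()
    for k in (0,180):
        a=np.radians(jaw_deg+k);x=np.array([np.cos(a),np.sin(a),0]);y=np.array([0,0,-1.]);z=np.cross(x,y)
        T=np.c_[x,y,z]; rv=R.from_matrix(M.T@T).as_rotvec()
        sh=M.T@(np.array(target)-st["tcp_pos"])*100
        print("jaw",jaw_deg+k,"rv",rv.round(3),"shift cm",sh.round(2),"deg",np.degrees(np.linalg.norm(rv)).round(1))
E
python3 - <<'E'
from station import *
from h import *
st=sense();M=R.from_quat(st["tool_rot"]).as_matrix();print(M.round(3), "jaw yaw",np.degrees(np.arctan2(M[1,0],M[0,0])))
for a in (40,130): plan(st,[.4794,-.0042,.15],a)
s=snapshot("wrist");print(s["xyz"],R.from_quat(s["orientation"]).as_matrix().round(3),s["vfov"],s["cx"],s["cy"]);cv2.imwrite("pics/w0.png",s["frame"][:,:,::-1])
E
```

```text
[[ 0.43  -0.001 -0.903]
 [ 0.903 -0.002  0.43 ]
 [-0.002 -1.     0.   ]] jaw yaw 64.51360386973617
jaw 40 rv [ 0.     0.428 -0.002] shift cm [-42.17  10.01 -43.48] deg 24.5
jaw 220 rv [-0.003 -2.714 -0.   ] shift cm [-42.17  10.01 -43.48] deg 155.5
jaw 130 rv [-1.000e-03 -1.143e+00 -2.000e-03] shift cm [-42.17  10.01 -43.48] deg 65.5
jaw 310 rv [ 0.002  1.999 -0.002] shift cm [-42.17  10.01 -43.48] deg 114.5
[0.20060622 0.59512188 0.37206687] [[ 0.43   0.864  0.263]
 [ 0.903 -0.411 -0.126]
 [-0.001  0.292 -0.957]] 65.61547820162971 319.29953035227567 244.8848344466174
```

View pics/w0.png

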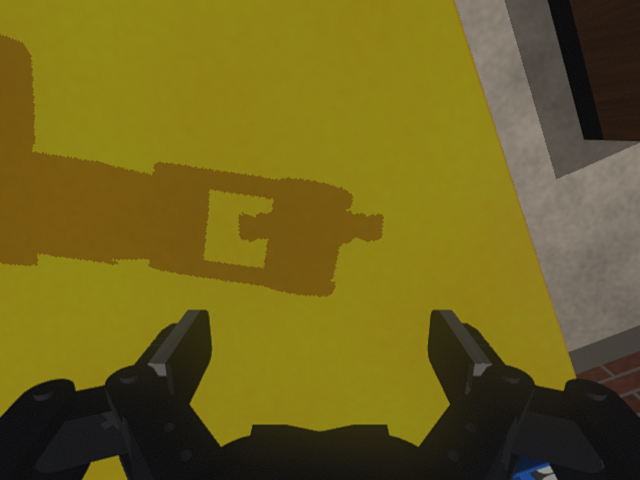

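The wrist view shows only the open fingers at (200,340) and (440,340) and the arm's shadow. The tool's y axis points down. Moving above the spacer.

Request:
step_arm --pt "0 0.43 0 -42.2 10 -43.5 -1" --pt "0 0.43 0 -42.2 10 -43.5 -1" --pt "0 0.43 0 -42.2 10 -43.5 -1" --pt "0 0.43 0 -42.2 10 -43.5 -1" --pt "0 0.43 0 -42.2 10 -43.5 -1" --pt "0 0.43 0 -42.2 10 -43.5 -1" --pt "0 0.43 0 -42.2 10 -43.5 -1" --pt "0 0.43 0 -42.2 10 -43.5 -1" --pt "0 0.43 0 -42.2 10 -43.5 -1" --pt "0 0.43 0 -42.2 10 -43.5 -1" --pt "0 0.43 0 -42.2 10 -43.5 -1" --pt "0 0.43 0 -42.2 10 -43.5 -1" --grip_force 40

```text
t: 1.65
tcp_pos: [0.4789, -0.0043, 0.1499]
tool_rot: [-0.665, -0.24, 0.242, 0.665]
force: [-0.7, 0.6, 0.4]
finger_gap: 1.005
```

```bash
cat > look.py <<'E'
import sys
from station import *
from h import *
st=sense();M=R.from_quat(st["tool_rot"]).as_matrix()
print("t",st["t"],"tcp",st["tcp_pos"].round(4),"yaw",np.degrees(np.arctan2(M[1,0],M[0,0])).round(2),"down",M[:,1].round(3),"F",st["force"].round(1),"gap",round(st["finger_gap"],3),"q",st["q"].round(2))
for n in sys.argv[2:]:
    s=snapshot(n);pickle.dump(s,open(f"{n}_{sys.argv[1]}.pkl","wb"));cv2.imwrite(f"pics/{n}_{sys.argv[1]}.png",s["frame"][:,:,::-1])
E
python3 look.py 1 wrist
```

```text
t 1.65 tcp [ 0.4789 -0.0043  0.1499] yaw 39.83 down [-0.003 -0.001 -1.   ] F [-0.7  0.6  0.4] gap 1.005 q [-0.24  0.5   1.89 -0.    0.76 -0.94]
```

View pics/wrist_1.png

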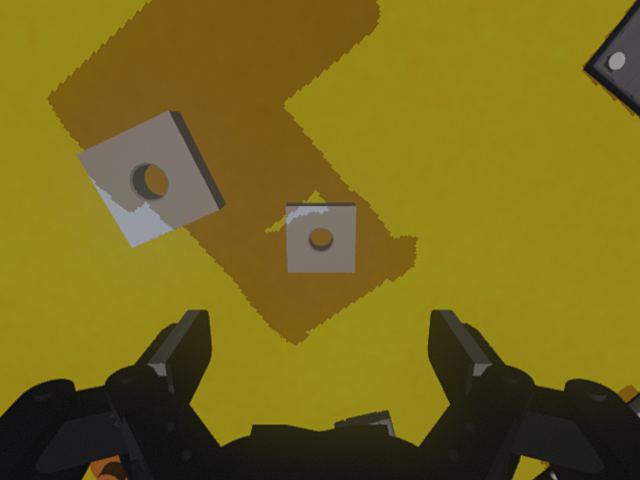

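The wrist view shows the small spacer at (321,238), aligned with the image and centred between the fingers. The big one is at (150,178). I'll refine the spacer pose from this view.

```bash
python3 - <<'E'
from station import *
from h import *
s=pickle.load(open("wrist_1.pkl","rb"));P=cloud(s)
m=np.zeros((480,640),bool);m[190:290,265:375]=1
hsv=cv2.cvtColor(s["frame"],cv2.COLOR_RGB2HSV)
m&=(P[...,2]>.0105)
h=np.median(P[m][:,2]);print(h,m.sum(),rect(s,m,.014)[0], "table",np.median(P[320:400,250:400,2]))
m2=(hsv[...,1]<110)&(np.arange(480)[:,None]>190)&(np.arange(480)[:,None]<290)&(abs(np.arange(640)-320)<55)
print(rect(s,m2,.014)[0])
st=sense();c=rect(s,m,.014)[0][0]
plan(st,[c[0]/1e3,c[1]/1e3,.022],40)
E
```

```text
0.012867693237835987 4237 ((478.2539978027344, -3.9670677185058594), (49.82688903808594, 50.2608642578125), 39.88917922973633) table -0.0011826171889023906
((478.21026611328125, -4.056396484375), (49.843833923339844, 51.76508712768555), 39.889503479003906)
jaw 40 rv [-0.001 -0.002 -0.002] shift cm [-2.00e-02  1.28e+01 -1.00e-02] deg 0.2
jaw 220 rv [ 4.00e-03  3.14e+00 -1.00e-03] shift cm [-2.00e-02  1.28e+01 -1.00e-02] deg 179.9
```

Request:
step_arm --pt "0 0 0 0 5 0 -0.4" --pt "0 0 0 0 9.5 0 -0.4" --pt "0 0 0 0 9.5 0 -0.4" --pt "0 0 0 0 9.5 0 -0.4"

```text
t: 2.2
tcp_pos: [0.4787, -0.0028, 0.0561]
tool_rot: [0.665, 0.241, -0.242, -0.664]
force: [-0.5, -0.1, 0.3]
finger_gap: 0.7
```

```bash
python3 look.py 2 wrist side; python3 - <<'E'
from h import *
for n in ("1","2"):
    s=pickle.load(open(f"wrist_{n}.pkl","rb"));P=cloud(s);z=s["z_map"]
    print(s["xyz"][2])
    m=(s["frame"].max(-1)<75)&(z>0)&(np.arange(480)[:,None]>290)&(np.arange(480)[:,None]<420)
    Q=P[m];print(m.sum(),np.percentile(Q[:,2],[0.5,1,5,20]))
E
```

```text
t 2.2 tcp [ 0.4787 -0.0028  0.0561] yaw 40.01 down [-0.001 -0.001 -1.   ] F [-0.5 -0.1  0.3] gap 0.7 q [-0.24  0.68  1.94 -0.    0.52 -0.94]
0.2725587969150375
21803 [0.00255448 0.00650827 0.15054623 0.16679378]
0.17873329913245456
23864 [0.04462626 0.0466246  0.05489453 0.07603198]
```

View pics/wrist_2.png

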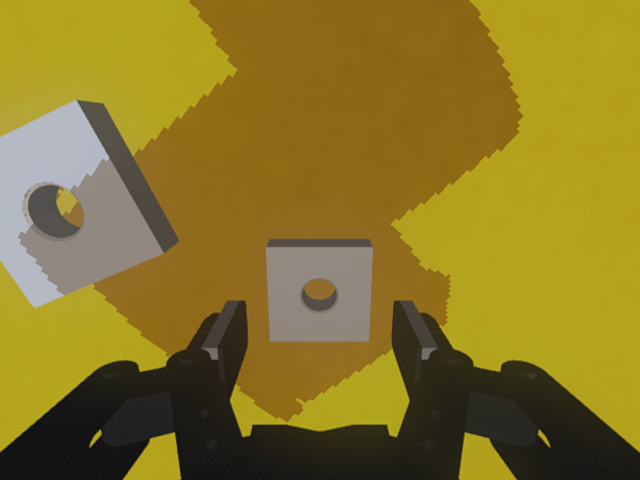

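View pics/side_2.png

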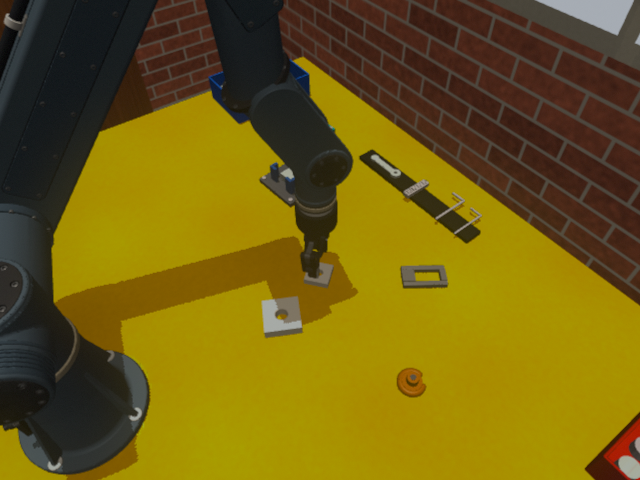

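The spacer at (319,292) sits squarely between the pads. The fingertips are about 11 mm ahead of the TCP at this opening, so I'll grip with the TCP at about 16 mm.

Request:
step_arm --pt "0 0 0 -0.1 2 -0.1 -0.4" --pt "0 0 0 -0.1 4 -0.1 -0.4" --pt "0 0 0 -0.1 4 -0.1 -0.4" --pt "0 0 0 -0.1 4 -0.1 -0.4" --pt "0 0 0 -0.1 4 -0.1 0" --pt "0 0 0 -0.1 4 -0.1 1" --pt "0 0 0 -0.1 4 -0.1 1" --pt "0 0 0 -0.1 4 -0.1 1" --pt "0 0 0 -0.1 4 -0.1 1" --grip_force 35

```text
t: 3.42
tcp_pos: [0.4803, -0.005, 0.0184]
tool_rot: [0.666, 0.243, -0.241, -0.663]
force: [-0.3, 0.7, 4.4]
finger_gap: 0.575
```

```bash
python3 look.py 3 wrist
```

```text
t 3.425 tcp [ 0.4803 -0.005   0.0184] yaw 39.98 down [ 0.004 -0.002 -1.   ] F [-0.3  0.7  4.4] gap 0.575 q [-0.24  0.76  1.95 -0.    0.43 -0.94]
```

View pics/wrist_3.png

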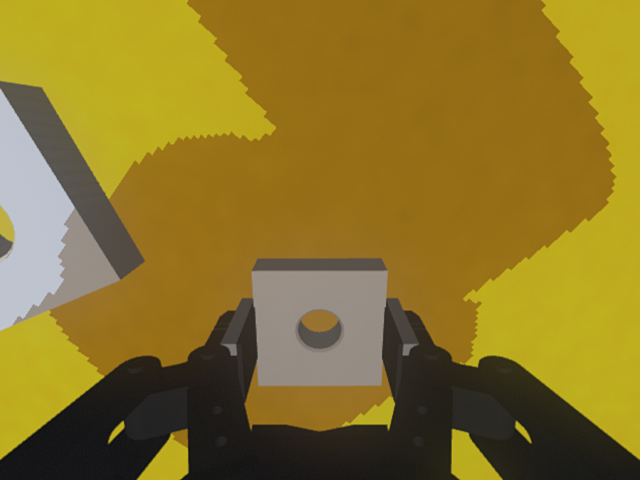

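The spacer is held between both pads, with its hole at (320,328) and a gap of about 49 mm. Lifting.

Request:
step_arm --pt "0 0 0 0 -2 0 1" --pt "0 0 0 0 -6 0 1" --pt "0 0 0 0 -12 0 1" --pt "0 0 0 0 -12 0 1" --pt "0 0 0 0 -12 0 1"

```text
t: 4.1
tcp_pos: [0.4796, -0.0047, 0.1389]
tool_rot: [0.666, 0.243, -0.241, -0.663]
force: [-0.6, 0.4, -0.2]
finger_gap: 0.575
```

```bash
python3 look.py 4 wrist; python3 - <<'E'
from station import *
from h import *
s=pickle.load(open("wrist_4.pkl","rb"));P=cloud(s);st=sense()
M=R.from_quat(st["tool_rot"]).as_matrix()
L=(P-st["tcp_pos"])@M
hsv=cv2.cvtColor(s["frame"],cv2.COLOR_RGB2HSV)
m=(hsv[...,1]<70)&(hsv[...,2]>100);m[:,:225]=0;m[:,415:]=0;m[:240]=0
n,lab,stt,_=cv2.connectedComponentsWithStats(m.astype(np.uint8));k=1+np.argmax(stt[1:,4]);m=lab==k
print(stt[k]);q=L[m];print("top face tool y",np.percentile(q[:,1],[10,50,90]))
r=cv2.minAreaRect((q[:,[0,2]]*1000).astype(np.float32));print("tool xz rect mm",r)
plan(st,[.5915,.262,.13],6.2)
E
```

```text
t 4.1 tcp [ 0.4796 -0.0047  0.1389] yaw 39.99 down [ 0.005 -0.003 -1.   ] F [-0.6  0.4 -0.2] gap 0.575 q [-0.24  0.52  1.9  -0.    0.72 -0.94]
[  251   270   137   115 13253]
top face tool y [0.00389307 0.00462684 0.00537567]
tool xz rect mm ((3.75626277923584, 6.385158538818359), (118.62318420410156, 68.59784698486328), 64.74906921386719)
jaw 6.2 rv [0.003 0.59  0.002] shift cm [25.74  0.78 13.2 ] deg 33.8
jaw 186.2 rv [ 2.000e-03 -2.552e+00 -4.000e-03] shift cm [25.74  0.78 13.2 ] deg 146.2
```

View pics/wrist_4.png

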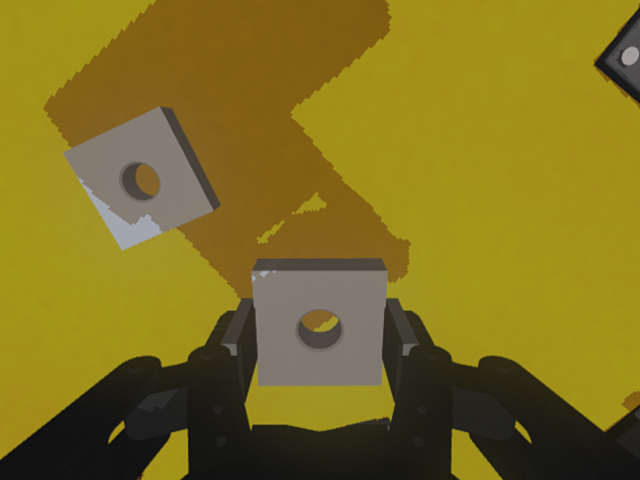

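The spacer is lifted and held, hole at (320,328). Its underside is about 18.6 mm below the TCP. Moving above the fixture.

Request:
step_arm --pt "0 0.15 0 6 -3 3 1" --pt "0 0.3 0 12 -5 6 1" --pt "0 0.45 0 18 -5 9 1" --pt "0 0.59 0 25.7 -5 13.2 1" --pt "0 0.59 0 25.7 -5 13.2 1" --pt "0 0.59 0 25.7 -5 13.2 1" --pt "0 0.59 0 25.7 -5 13.2 1" --pt "0 0.59 0 25.7 -5 13.2 1" --pt "0 0.59 0 25.7 -5 13.2 1"

```text
t: 5.28
tcp_pos: [0.5908, 0.2605, 0.1876]
tool_rot: [0.707, 0.038, -0.037, -0.705]
force: [-0.1, 0.2, -0.4]
finger_gap: 0.576
```

```bash
python3 look.py 5 wrist
```

```text
t 5.275 tcp [0.5908 0.2605 0.1876] yaw 6.08 down [ 0.002 -0.002 -1.   ] F [-0.1  0.2 -0.4] gap 0.576 q [ 0.24  0.63  1.44 -0.    1.08  0.14]
```

View pics/wrist_5.png

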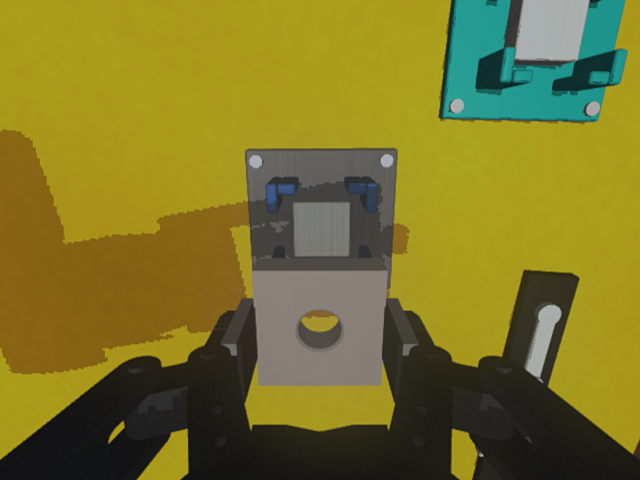

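The wrist view shows the dark/blue fixture's plate at (320,215), half hidden by the held spacer. I'll back off along -z of the tool to see all of it.

Request:
step_arm --pt "0 0 0 0 0 -4 1" --pt "0 0 0 0 0 -8 1" --pt "0 0 0 0 0 -8 1" --pt "0 0 0 0 0 -8 1" --pt "0 0 0 0 0 -8 1"

```text
t: 5.95
tcp_pos: [0.5992, 0.1819, 0.1881]
tool_rot: [0.707, 0.039, -0.037, -0.705]
force: [0.2, -0.1, -0.2]
finger_gap: 0.576
```

```bash
python3 look.py 6 wrist; python3 - <<'E'
from station import *
from h import *
s=pickle.load(open("wrist_6.pkl","rb"));P=cloud(s);st=sense()
M=R.from_quat(st["tool_rot"]).as_matrix()
z=P[...,2];c=np.array([.5915,.262])
d=np.linalg.norm(P[...,:2]-c,axis=-1)
hsv=cv2.cvtColor(s["frame"],cv2.COLOR_RGB2HSV)
print("table",np.median(z[100:140,100:200]))
ml=(abs(z-.032)<.004)&(d<.036)&(hsv[...,1]<110)
print("latch",np.median(z[ml]),rect(s,ml,.032)[0])
mp=(z>.008)&(d<.095)&(z<.07)
print("plate",rect(s,mp&(hsv[...,2]<250),.012)[0])
mb=(abs(z-.054)<.004)&(d<.08)
q=P[mb][:,:2]; 
n,lab,stt,_=cv2.connectedComponentsWithStats(mb.astype(np.uint8))
W=[ray(s,np.argwhere(lab==k)[:,::-1],.054)[:,:2] for k in range(1,n) if stt[k,4]>60]
print("loc centres",[w.mean(0).round(4) for w in W],"mean",np.mean([w.mean(0) for w in W],0))
r=cv2.minAreaRect((np.vstack(W)*1000).astype(np.float32));print("loc rect",r)
# held spacer in tool frame
L=(P-st["tcp_pos"])@M
m=(hsv[...,1]<90)&(hsv[...,2]>90)&(abs(L[...,1]-.0046)<.0025)&(abs(L[...,0])<.04)&(abs(L[...,2])<.05)
m[:240]=0
k=np.argmax(cv2.connectedComponentsWithStats(m.astype(np.uint8))[2][1:,4])+1
m=cv2.connectedComponentsWithStats(m.astype(np.uint8))[1]==k
q=L[m];print("spacer y",np.median(q[:,1]),"tool x,z rect",cv2.minAreaRect((q[:,[0,2]]*1000).astype(np.float32)))
E
```

```text
t 5.95 tcp [0.5992 0.1819 0.1881] yaw 6.13 down [ 0.002 -0.002 -1.   ] F [ 0.2 -0.1 -0.2] gap 0.576 q [ 0.12  0.6   1.49 -0.    1.05  0.01]
table -0.0010903448763577572
latch 0.0308951308647962 ((591.64599609375, 261.5521240234375), (43.5739860534668, 43.273338317871094), 6.451546669006348)
plate ((591.6636962890625, 261.435302734375), (118.77568054199219, 118.71858215332031), 6.469575881958008)
loc centres [array([0.5579, 0.2885]), array([0.6185, 0.2952]), array([0.5645, 0.2279]), array([0.6255, 0.2344])] mean [0.59158164 0.26147677]
loc rect ((591.6129150390625, 261.3934326171875), (77.34931945800781, 76.26075744628906), 6.172441482543945)
spacer y 0.0054857043937735096 tool x,z rect ((-0.8586997985839844, -0.20441246032714844), (50.29756164550781, 51.559844970703125), 0.4573688209056854)
```

View pics/wrist_6.png

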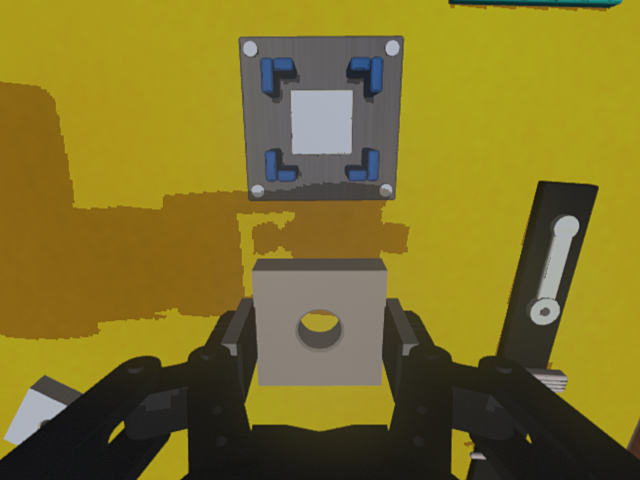

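```bash
python3 - <<'E'
from station import *
from h import *
s=pickle.load(open("wrist_6.pkl","rb"));st=sense()
M=R.from_quat(st["tool_rot"]).as_matrix();h=st["tcp_pos"][2]-.0044
hsv=cv2.cvtColor(s["frame"],cv2.COLOR_RGB2HSV)
m=(hsv[...,1]<110)&(hsv[...,2]>105);m[:264]=0;m[:,:235]=0;m[:,405:]=0;m[395:]=0
r,w=rect(s,m,h)
print("spacer world",r)
# hole
mm=cv2.morphologyEx(m.astype(np.uint8),cv2.MORPH_OPEN,np.ones((3,3)))
cs,_=cv2.findContours(mm,cv2.RETR_CCOMP,cv2.CHAIN_APPROX_NONE)
for c in cs:
    if 200<cv2.contourArea(c): 
        b=cv2.boundingRect(c);W=ray(s,c[:,0,:],h)[:,:2]*1000
        print(b,cv2.minAreaRect(W.astype(np.float32)), cv2.minEnclosingCircle(W.astype(np.float32)))
print("tcp",st["tcp_pos"])
E
```

```text
spacer world ((598.328369140625, 182.5698699951172), (49.70042037963867, 49.54818344116211), 6.10597562789917)
(252, 270, 136, 116) ((598.3322143554688, 182.51414489746094), (49.60462188720703, 49.552894592285156), 6.244522571563721) ((598.4810791015625, 182.6060791015625), 34.802650451660156)
(297, 309, 46, 41) ((598.2393188476562, 182.95632934570312), (17.2879581451416, 16.94788360595703), 55.21494674682617) ((598.2625732421875, 183.02024841308594), 8.824982643127441)
tcp [0.59918153 0.1820571  0.18806228]
```

The held spacer's centre is at (598.3,182.5) mm with yaw 6.15°. The fixture is at (591.6,261.5) mm with yaw 6.4°, and plate, latch and locators agree within 0.3 mm. Moving over the pocket and partly down.

Request:
step_arm --pt "0 -0.004 0 0.18 0 4 1" --pt "0 -0.004 0 0.18 0 7.93 1" --pt "0 -0.004 0 0.18 0 7.93 1" --pt "0 -0.004 0 0.18 3 7.93 1" --pt "0 -0.004 0 0.18 7 7.93 1" --pt "0 -0.004 0 0.18 10.6 7.93 1" --pt "0 -0.004 0 0.18 10.6 7.93 1" --pt "0 -0.004 0 0.18 10.6 7.93 1" --pt "0 -0.004 0 0.18 10.6 7.93 1"

```text
t: 7.12
tcp_pos: [0.5941, 0.2612, 0.084]
tool_rot: [0.706, 0.041, -0.037, -0.706]
force: [0.2, -0.3, -0.1]
finger_gap: 0.573
```

```bash
python3 look.py 7 wrist top
```

```text
t 7.125 tcp [0.5941 0.2612 0.084 ] yaw 6.38 down [ 0.006 -0.001 -1.   ] F [ 0.2 -0.3 -0.1] gap 0.573 q [ 0.24  0.77  1.49 -0.    0.88  0.13]
```

View pics/wrist_7.png

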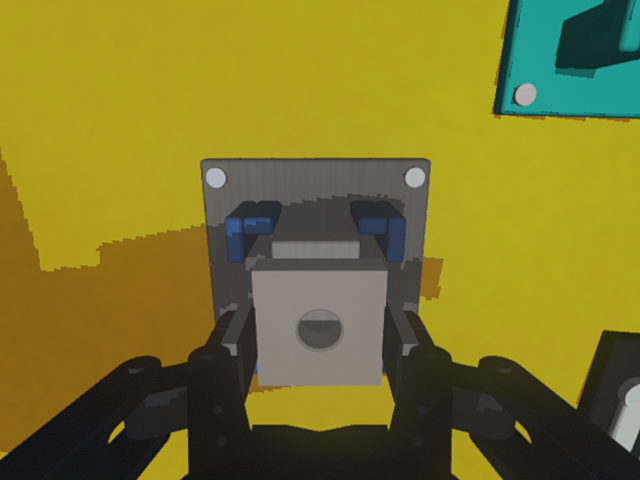

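The spacer is over the pocket, but the TCP is 1.6 mm off in +x and tilted 0.3°. I'll correct both while descending to about 4 mm above the seat.

Request:
step_arm --pt "0 0 0.006 -0.16 0 0 1" --pt "0 0 0.006 -0.16 1 0 1" --pt "0 0 0.006 -0.16 2 0 1" --pt "0 0 0.006 -0.16 2.9 0 1" --pt "0 0 0.006 -0.16 2.9 0 1" --pt "0 0 0.006 -0.16 2.9 0 1"

```text
t: 7.98
tcp_pos: [0.5923, 0.2609, 0.0544]
tool_rot: [0.707, 0.039, -0.04, -0.705]
force: [0.5, 0.8, -0.6]
finger_gap: 0.574
```

```bash
python3 look.py 8 wrist
```

```text
t 7.975 tcp [0.5923 0.2609 0.0544] yaw 6.39 down [-0.001 -0.002 -1.   ] F [ 0.5  0.8 -0.6] gap 0.574 q [ 0.24  0.81  1.5  -0.    0.83  0.13]
```

View pics/wrist_8.png

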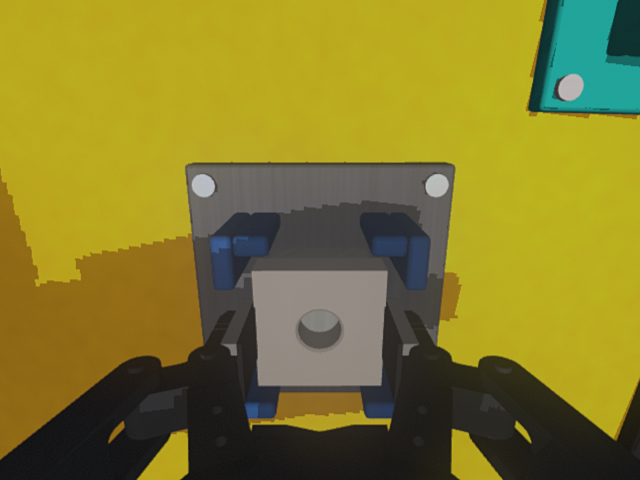

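The spacer is centred and square between the four blue locators, about 4 mm above the seat. Lowering gently.

Request:
step_arm --pt "0 0 0 0 0.15 0 1" --pt "0 0 0 0 0.3 0 1" --pt "0 0 0 0 0.4 0 1" --pt "0 0 0 0 0.4 0 1" --pt "0 0 0 0 0.4 0 1"

```text
t: 8.65
tcp_pos: [0.5925, 0.261, 0.0508]
tool_rot: [0.707, 0.039, -0.04, -0.705]
force: [0.3, 0.2, -0.6]
finger_gap: 0.574
```

Request:
step_arm --pt "0 0 0 0 0.05 0 1" --pt "0 0 0 0 0.1 0 1" --pt "0 0 0 0 0.15 0 1" --pt "0 0 0 0 0.15 0 1"

```text
t: 9.15
tcp_pos: [0.5926, 0.261, 0.0504]
tool_rot: [0.707, 0.039, -0.039, -0.705]
force: [-2.6, -0.8, 6.2]
finger_gap: 0.574
```

Contact registers at 6 N, exactly at the expected height of 50.4 mm. Releasing.

Request:
step_arm --pt "0 0 0 0 0 0 0.0" --pt "0 0 0 0 0 0 -0.2" --pt "0 0 0 0 0 0 -0.4" --pt "0 0 0 0 0 0 -0.4" --pt "0 0 0 0 -3 0 -0.4" --pt "0 0 0 0 -8 0 -0.4" --pt "0 0 0 0 -14 0 -0.4" --pt "0 0 0 0 -14 -7 -0.4" --pt "0 0 0 0 -14 -7 -0.4" --pt "0 0 0 0 -14 -7 -0.4" --pt "0 0 0 0 -14 -7 -0.4"

```text
t: 10.52
tcp_pos: [0.5998, 0.1926, 0.1898]
tool_rot: [0.706, 0.039, -0.04, -0.706]
force: [-0.2, -0.2, -0.3]
finger_gap: 0.7
```

```bash
python3 look.py 9 wrist; python3 - <<'E'
from station import *
from h import *
s=pickle.load(open("wrist_9.pkl","rb"));P=cloud(s);st=sense()
z=P[...,2];d=np.linalg.norm(P[...,:2]-[.5916,.2615],axis=-1)
hsv=cv2.cvtColor(s["frame"],cv2.COLOR_RGB2HSV)
m=(abs(z-.046)<.004)&(d<.040)&(hsv[...,1]<110)
print("spacer",np.median(z[m]),z[m].std(),rect(s,m,.046)[0])
mb=(abs(z-.054)<.004)&(d<.08)&(hsv[...,1]>110)
n,lab,stt,_=cv2.connectedComponentsWithStats(mb.astype(np.uint8))
W=[ray(s,np.argwhere(lab==k)[:,::-1],.054)[:,:2] for k in range(1,n) if stt[k,4]>60]
print(len(W),"loc rect",cv2.minAreaRect((np.vstack(W)*1000).astype(np.float32)))
print("plate",rect(s,(z>.008)&(d<.095)&(z<.07),.012)[0])
plan(st,[.476,-.286,.18],-31)
E
```

```text
t 10.525 tcp [0.5998 0.1926 0.1898] yaw 6.43 down [-0.001 -0.001 -1.   ] F [-0.2 -0.2 -0.3] gap 0.7 q [ 0.13  0.6   1.48 -0.    1.06  0.02]
spacer 0.04497503668751404 0.0008647202325735177 ((591.9473876953125, 261.38116455078125), (49.845314025878906, 48.89373016357422), 6.456296920776367)
6 loc rect ((591.65283203125, 261.3924560546875), (76.28697967529297, 76.18836975097656), 6.4381866455078125)
plate ((591.6925048828125, 261.3438720703125), (118.76686096191406, 118.01194763183594), 6.462625026702881)
jaw -31 rv [ 0.002  0.654 -0.001] shift cm [-17.69   1.07 -46.18] deg 37.5
jaw 149 rv [-1.000e-03 -2.488e+00 -2.000e-03] shift cm [-17.69   1.07 -46.18] deg 142.5
```

View pics/wrist_9.png

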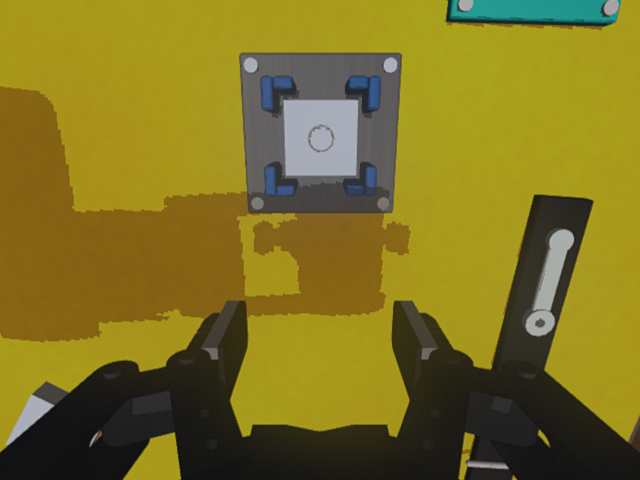

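The spacer is seated at (320,137) px. It is flat at 46 mm, centred within 0.3 mm and square within 0.1°. Now to the rotor.

Request:
step_arm --pt "0 0.65 0 -17.7 1 -46.2 -0.4" --pt "0 0.65 0 -17.7 1 -46.2 -0.4" --pt "0 0.65 0 -17.7 1 -46.2 -0.4" --pt "0 0.65 0 -17.7 1 -46.2 -0.4" --pt "0 0.65 0 -17.7 1 -46.2 -0.4" --pt "0 0.65 0 -17.7 1 -46.2 -0.4" --pt "0 0.65 0 -17.7 1 -46.2 -0.4" --pt "0 0.65 0 -17.7 1 -46.2 -0.4" --pt "0 0.65 0 -17.7 1 -46.2 -0.4" --pt "0 0.65 0 -17.7 1 -46.2 -0.4" --pt "0 0.65 0 -17.7 1 -46.2 -0.4"

```text
t: 11.95
tcp_pos: [0.4763, -0.2842, 0.1805]
tool_rot: [0.682, -0.187, 0.186, -0.682]
force: [0.4, 0.7, 0.0]
finger_gap: 0.699
```

```bash
python3 look.py 10 wrist
```

```text
t 11.95 tcp [ 0.4763 -0.2842  0.1805] yaw -30.64 down [-0.002 -0.    -1.   ] F [0.4 0.7 0. ] gap 0.699 q [-0.74  0.53  1.68 -0.    0.94 -0.2 ]
```

View pics/wrist_10.png

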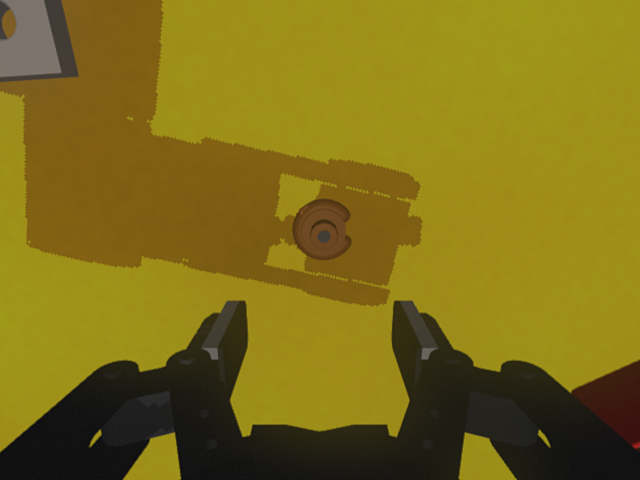

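The rotor is at (322,229), hub up, with its rim notch facing right. Measuring disc and hub.

```bash
cat > rot.py <<'E'
from h import *
from scipy.optimize import least_squares
def fitc(w):
    f=lambda p:np.hypot(w[:,0]-p[0],w[:,1]-p[1])-p[2]
    return least_squares(f,[*w.mean(0),.02],loss="soft_l1",f_scale=.0007).x
def edge(s,m,h):
    c=max(cv2.findContours(m.astype(np.uint8),0,cv2.CHAIN_APPROX_NONE)[0],key=cv2.contourArea)
    return ray(s,c[:,0,:],h)[:,:2]
E
python3 - <<'E'
from station import *
from rot import *
s=pickle.load(open("wrist_10.pkl","rb"));P=cloud(s);st=sense();z=P[...,2]
near=np.linalg.norm(P[...,:2]-[.476,-.286],axis=-1)<.04
z0=-.0011
md=near&(abs(z-z0-.012)<.004);mh=near&(abs(z-z0-.026)<.005)
print(md.sum(),mh.sum(),np.median(z[md]),np.median(z[mh]))
print("disc",fitc(edge(s,md|mh,.012)),"hub",fitc(edge(s,mh,.026)),P[mh][:,:2].mean(0))
c=fitc(edge(s,mh,.026)); plan(st,[c[0],c[1],.08],-30.6)
c=fitc(edge(s,md|mh,.012)); plan(st,[c[0],c[1],.08],-30.6)
E
```

```text
2101 605 0.01043841183344213 0.024873714373436495
disc [ 0.47677096 -0.28788306  0.02438161] hub [ 0.47712804 -0.28840298  0.01056478] [ 0.47700862 -0.28864814]
jaw -30.6 rv [ 0.002 -0.001 -0.001] shift cm [ 0.29 10.06 -0.3 ] deg 0.1
jaw 149.4 rv [2.000e-03 3.141e+00 2.000e-03] shift cm [ 0.29 10.06 -0.3 ] deg 180.0
jaw -30.6 rv [ 0.002 -0.001 -0.001] shift cm [ 0.23 10.06 -0.27] deg 0.1
jaw 149.4 rv [2.000e-03 3.141e+00 2.000e-03] shift cm [ 0.23 10.06 -0.27] deg 180.0
```

Request:
step_arm --pt "0 0 0 0.33 5 -0.3 0.1" --pt "0 0 0 0.33 10 -0.3 0.1" --pt "0 0 0 0.33 10 -0.3 0.1" --pt "0 0 0 0.33 10 -0.3 0.1" --pt "0 0 0 0.33 10 -0.3 0.1"

```text
t: 12.62
tcp_pos: [0.4789, -0.2894, 0.0829]
tool_rot: [0.683, -0.186, 0.188, -0.681]
force: [-0.0, 0.5, 0.1]
finger_gap: 0.447
```

```bash
python3 look.py 11 wrist;python3 - <<'E'
from station import *
from rot import *
s=pickle.load(open("wrist_11.pkl","rb"));P=cloud(s);st=sense();z=P[...,2]
near=np.linalg.norm(P[...,:2]-[.477,-.288],axis=-1)<.03
z0=-.0011
md=near&(abs(z-z0-.012)<.004);mh=near&(abs(z-z0-.026)<.005)
print("disc",fitc(edge(s,md|mh,.012)),"hub",fitc(edge(s,mh,.026)))
c=fitc(edge(s,mh,.026)); plan(st,[c[0],c[1],.034],-30.6)
E
```

```text
t 12.625 tcp [ 0.4789 -0.2894  0.0829] yaw -30.6 down [ 0.002 -0.004 -1.   ] F [-0.   0.5  0.1] gap 0.447 q [-0.74  0.69  1.73 -0.    0.72 -0.21]
disc [ 0.47705189 -0.28753187  0.02433882] hub [ 0.47729434 -0.28820443  0.01079343]
jaw -30.6 rv [ 0.002 -0.     0.003] shift cm [-0.2   4.88  0.04] deg 0.2
jaw 149.4 rv [-0.005  3.142  0.004] shift cm [-0.2   4.88  0.04] deg 180.0
```

View pics/wrist_11.png

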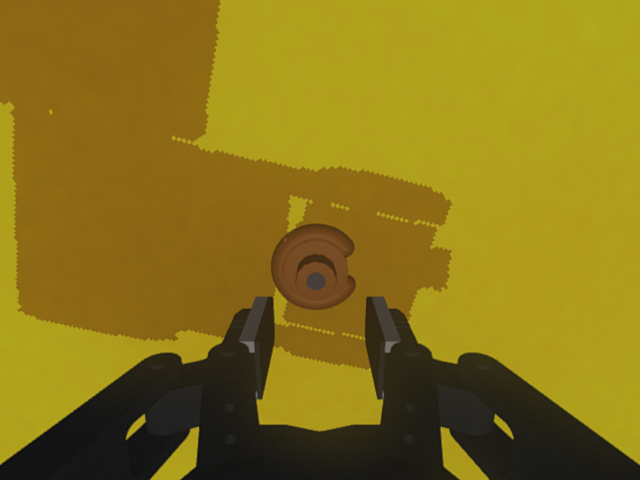

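The hub at (316,278) is 1–2 mm left of the jaw centre at 320. I'll correct, descend to 34 mm and close.

Request:
step_arm --pt "0 0 0 -0.13 2 0.03 0.1" --pt "0 0 0 -0.13 4 0.03 0.1" --pt "0 0 0 -0.13 4.8 0.03 0.1" --pt "0 0 0 -0.13 4.8 0.03 0.1" --pt "0 0 0 -0.13 4.8 0.03 0.1" --pt "0 0 0 -0.13 4.8 0.03 0.1"

```text
t: 13.42
tcp_pos: [0.4782, -0.289, 0.0356]
tool_rot: [0.683, -0.185, 0.188, -0.681]
force: [0.2, -0.3, 1.2]
finger_gap: 0.448
```

```bash
python3 look.py 12 wrist
```

```text
t 13.425 tcp [ 0.4782 -0.289   0.0356] yaw -30.6 down [ 0.003 -0.005 -1.   ] F [ 0.2 -0.3  1.2] gap 0.448 q [-0.74  0.77  1.75 -0.    0.62 -0.21]
```

View pics/wrist_12.png

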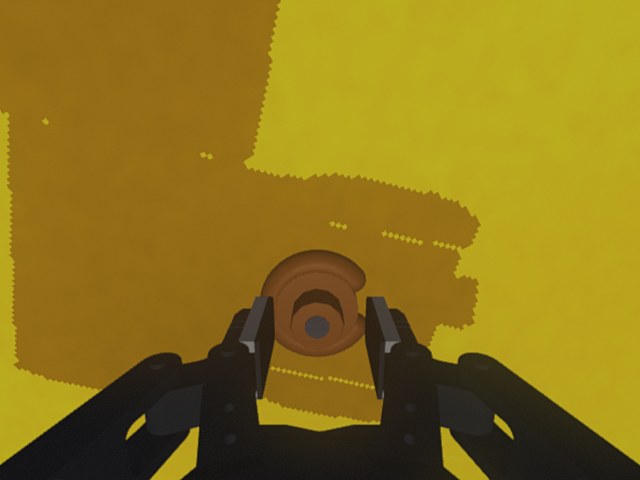

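The hub at (317,327) is between the pads. Closing, with a small tilt correction.

Request:
step_arm --pt "0.003 0 0.005 -0.05 0.1 0 0.1" --pt "0.003 0 0.005 -0.05 0.1 0 0.1" --pt "0.003 0 0.005 -0.05 0.1 0 0.4" --pt "0.003 0 0.005 -0.05 0.1 0 1" --pt "0.003 0 0.005 -0.05 0.1 0 1" --pt "0.003 0 0.005 -0.05 0.1 0 1" --pt "0.003 0 0.005 -0.05 0.1 0 1" --grip_force 50

```text
t: 14.35
tcp_pos: [0.4777, -0.2886, 0.0347]
tool_rot: [-0.682, 0.187, -0.186, 0.682]
force: [-1.7, 0.5, 4.8]
finger_gap: 0.225
```

```bash
python3 look.py 13
```

```text
t 14.35 tcp [ 0.4777 -0.2886  0.0347] yaw -30.6 down [-0.  0. -1.] F [-1.7  0.5  4.8] gap 0.225 q [-0.74  0.77  1.74  0.    0.63 -0.21]
```

Request:
step_arm --pt "0 0 0 0 -1 0 1" --pt "0 0 0 0 -5 0 1" --pt "0 0 0 0 -10 0 1" --pt "0 0 0 0 -15 0 1" --pt "0 0 0 0 -15 0 1" --pt "0 0 0 0 -15 0 1"

```text
t: 15.1
tcp_pos: [0.4769, -0.288, 0.184]
tool_rot: [-0.682, 0.187, -0.186, 0.683]
force: [-0.5, -0.4, -2.6]
finger_gap: 0.222
```

```bash
python3 look.py 14 wrist; python3 -c "
from station import *
from h import *
plan(sense(),[.6,.18,.2],6.4)"
```

```text
t 15.1 tcp [ 0.4769 -0.288   0.184 ] yaw -30.6 down [-0.002  0.002 -1.   ] F [-0.5 -0.4 -2.6] gap 0.222 q [-0.74  0.53  1.67  0.    0.95 -0.21]
jaw 6.4 rv [-0.002 -0.646 -0.004] shift cm [-13.19  -1.58  46.54] deg 37.0
jaw 186.4 rv [ 0.005  2.496 -0.003] shift cm [-13.19  -1.58  46.54] deg 143.0
```

View pics/wrist_14.png

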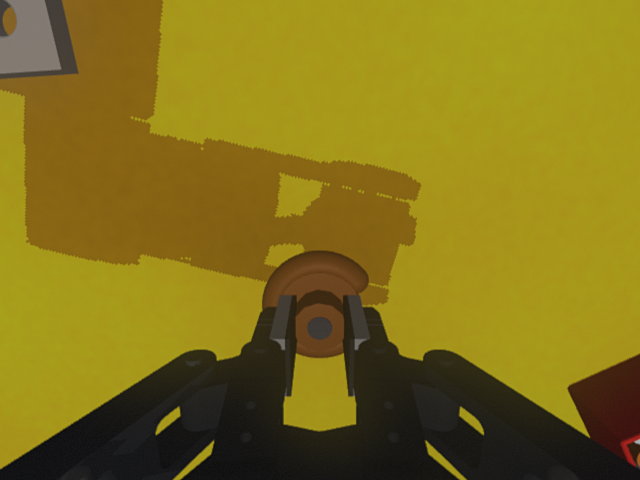

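The rotor is held by its hub at (320,327), level, and the weight reads as −2.6 N. Moving beside the fixture for a combined view.

Request:
step_arm --pt "0 -0.08 0 -1.5 -1 5.5 1" --pt "0 -0.15 0 -3 -1.6 11 1" --pt "0 -0.22 0 -4.6 -1.6 16.5 1" --pt "0 -0.3 0 -6.2 -1.6 22 1" --pt "0 -0.38 0 -7.8 -1.6 27.5 1" --pt "0 -0.46 0 -9.4 -1.6 33 1" --pt "0 -0.54 0 -11 -1.6 38.5 1" --pt "0 -0.646 0 -13.2 -1.6 46.5 1" --pt "0 -0.646 0 -13.2 -1.6 46.5 1" --pt "0 -0.646 0 -13.2 -1.6 46.5 1" --pt "0 -0.646 0 -13.2 -1.6 46.5 1"

```text
t: 16.52
tcp_pos: [0.5987, 0.1782, 0.1989]
tool_rot: [-0.705, -0.037, 0.041, 0.707]
force: [0.3, -0.7, -3.1]
finger_gap: 0.226
```

```bash
python3 look.py 15 wrist; cat > pl.py <<'E'
import sys
from station import *
from rot import *
s=pickle.load(open(sys.argv[1],"rb"));P=cloud(s);st=sense()
M=R.from_quat(st["tool_rot"]).as_matrix()
z=P[...,2];d=np.linalg.norm(P[...,:2]-[.5916,.2615],axis=-1)
hsv=cv2.cvtColor(s["frame"],cv2.COLOR_RGB2HSV)
m=(abs(z-.046)<.004)&(d<.040)&(hsv[...,1]<110)
r=rect(s,m,.046)[0];print("spacer",np.median(z[m]),r)
zt=st["tcp_pos"][2]-.0347
dr=np.linalg.norm(P[...,:2]-st["tcp_pos"][:2],axis=-1)
for n,h in (("disc",.012),("hub",.026)):
    mm=(hsv[...,0]<16)&(hsv[...,1]>90)&(dr<.035)&(abs(z-zt-h+.0011)<.004)
    print(n,mm.sum(),"z",np.median(z[mm])-zt)
mm=(hsv[...,0]<16)&(hsv[...,1]>90)&(dr<.035)&(abs(z-zt-.012+.0011)<.004)
# outer edge: only points far (>19mm) from centre
w=edge(s,cv2.morphologyEx(mm.astype(np.uint8),cv2.MORPH_CLOSE,np.ones((5,5))),zt+.012)
w=w[np.linalg.norm(w-st["tcp_pos"][:2],axis=1)>.022]
print("rotor disc edge fit",fitc(w),len(w))
print("tcp",st["tcp_pos"], "rotor offset in tool",(np.r_[fitc(w)[:2],0]-np.r_[st["tcp_pos"][:2],0])@M*1000)
q=P[mm];A=np.c_[q[:,:2]-q[:,:2].mean(0),np.ones(len(q))];print("disc tilt",np.linalg.lstsq(A,q[:,2],rcond=None)[0])
E
python3 pl.py wrist_15.pkl
```

```text
t 16.525 tcp [0.5987 0.1782 0.1989] yaw 6.34 down [-0.007  0.002 -1.   ] F [ 0.3 -0.7 -3.1] gap 0.226 q [ 0.11  0.59  1.48  0.    1.08 -0.  ]
spacer 0.044951457235143266 ((591.9390869140625, 261.1860046386719), (49.944889068603516, 49.142845153808594), 6.375644683837891)
disc 3070 z 0.01012038358600964
hub 1478 z 0.02439524102200294
rotor disc edge fit [0.5976381  0.18168904 0.02193939] 157
tcp [0.59899336 0.17794899 0.19929447] rotor offset in tool [-0.93687952  0.01602426  3.86610418]
disc tilt [-0.00730809 -0.01012762  0.17464487]
```

View pics/wrist_15.png

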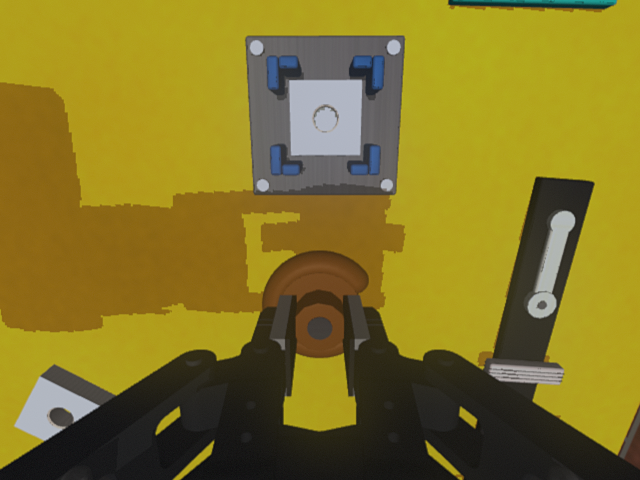

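```bash
python3 - <<'E'
from station import *
from rot import *
s=pickle.load(open("wrist_15.pkl","rb"));st=sense();tcp=st["tcp_pos"]
M=R.from_quat(st["tool_rot"]).as_matrix();zt=tcp[2]-.0347
hsv=cv2.cvtColor(s["frame"],cv2.COLOR_RGB2HSV);P=cloud(s)
mm=(P[...,2]>.12)&(hsv[...,0]<16)&(hsv[...,1]>90);mm[:240]=0
c=max(cv2.findContours(mm.astype(np.uint8),0,cv2.CHAIN_APPROX_NONE)[0],key=cv2.contourArea)[:,0,:]
c=c[(c[:,1]<292)&(c[:,0]<345)]
for h in (.012,.006):
  w=ray(s,c,zt+h)[:,:2]
  for Rr in (.0245,.026):
    x=least_squares(lambda p:np.hypot(w[:,0]-p[0],w[:,1]-p[1])-Rr,tcp[:2],loss="soft_l1",f_scale=.0005)
    print("rim",h,Rr,x.x,((np.r_[x.x,0]-np.r_[tcp[:2],0])@M*1000).round(2),np.abs(x.fun).mean()*1000)
# bore
g=(hsv[...,1]<90);g[:,:305]=0;g[:,335:]=0;g[:314]=0;g[342:]=0
k=np.argwhere(g)[:,::-1];print("bore px",k.mean(0),len(k));p=ray(s,k.mean(0),zt+.026)[0];print(p,((p-tcp)@M*1000).round(2))
print(s["xyz"],((s["xyz"]-tcp)@M))
E
```

```text
rim 0.012 0.0245 [0.60081252 0.17921929] [ 1.95 -0.01  1.06] 2.2896765669991637
rim 0.012 0.026 [0.60174674 0.17790215] [ 2.73 -0.02 -0.35] 2.3365925541279235
rim 0.006 0.0245 [0.60060417 0.17714874] [ 1.51 -0.01 -0.97] 2.3538016597690605
rim 0.006 0.026 [0.60154535 0.1758181 ] [ 2.3  -0.02 -2.4 ] 2.3993248280857356
bore px [319.28162291 327.92840095] 419
[0.59788925 0.17780218 0.19059447] [-1.07  8.71 -0.05]
[0.59052085 0.2512128  0.32168364] [-0.00104608 -0.12217548  0.07409814]
```

The hub bore is at (319.3,327.9) px. That puts the rotor centre at (-1.05, +0.2) mm in tool x,z as the camera sees it, which agrees with the pick data. The rim fit was contaminated, so I'm not using it. The TCP target is (592.9, 261.25) mm.

Request:
step_arm --pt "-0.003 0 -0.007 0.31 0 4.2 1" --pt "-0.003 0 -0.007 0.31 0 8.35 1" --pt "-0.003 0 -0.007 0.31 0 8.35 1" --pt "-0.003 0 -0.007 0.31 3 8.35 1" --pt "-0.003 0 -0.007 0.31 7 8.35 1" --pt "-0.003 0 -0.007 0.31 10.2 8.35 1" --pt "-0.003 0 -0.007 0.31 10.2 8.35 1" --pt "-0.003 0 -0.007 0.31 10.2 8.35 1" --pt "-0.003 0 -0.007 0.31 10.2 8.35 1"

```text
t: 17.7
tcp_pos: [0.5938, 0.2613, 0.0995]
tool_rot: [-0.706, -0.04, 0.037, 0.706]
force: [-0.1, 0.7, -1.8]
finger_gap: 0.228
```

```bash
python3 look.py 16 wrist side; python3 -c "
from station import *
from h import *
plan(sense(),[.5929,.26125,.0825],6.4)"
```

```text
t 17.7 tcp [0.5938 0.2613 0.0995] yaw 6.26 down [ 0.005  0.001 -1.   ] F [-0.1  0.7 -1.8] gap 0.228 q [ 0.24  0.74  1.49 -0.    0.91  0.13]
jaw 6.4 rv [-0.    -0.002  0.005] shift cm [-0.05  1.67 -0.02] deg 0.3
jaw 186.4 rv [-0.007  3.14  -0.   ] shift cm [-0.05  1.67 -0.02] deg 179.9
```

View pics/wrist_16.png

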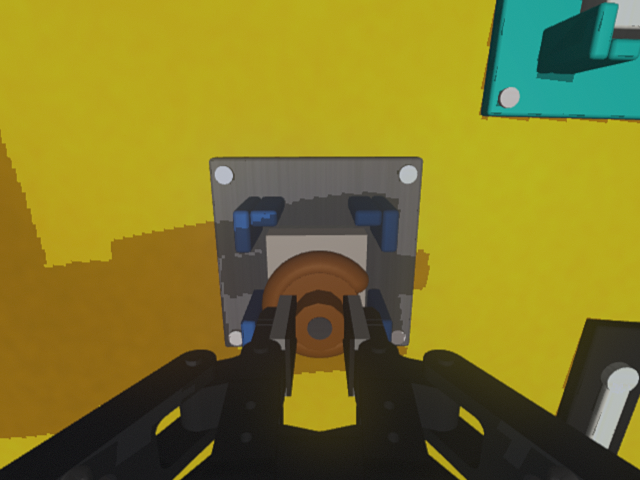

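The rotor is above the spacer and inside the locators. Correcting and lowering to about 4 mm above the seat.

Request:
step_arm --pt "0 0 0.005 -0.07 0.3 0 1" --pt "0 0 0.005 -0.07 0.9 0 1" --pt "0 0 0.005 -0.07 1.5 0 1" --pt "0 0 0.005 -0.07 1.5 0 1" --pt "0 0 0.005 -0.07 1.5 0 1"

```text
t: 18.42
tcp_pos: [0.5926, 0.2615, 0.0839]
tool_rot: [-0.706, -0.039, 0.039, 0.706]
force: [0.4, 1.3, -1.8]
finger_gap: 0.229
```

```bash
python3 look.py 17 wrist; python3 -c "
from station import *
from h import *
plan(sense(),[.5929,.26125,.0807],6.4)"
```

```text
t 18.425 tcp [0.5926 0.2615 0.0839] yaw 6.29 down [-0.001  0.    -1.   ] F [ 0.4  1.3 -1.8] gap 0.229 q [0.24 0.77 1.49 0.   0.89 0.13]
jaw 6.4 rv [-0.    -0.002 -0.   ] shift cm [ 0.01  0.34 -0.03] deg 0.1
jaw 186.4 rv [ 1.00e-03  3.14e+00 -0.00e+00] shift cm [ 0.01  0.34 -0.03] deg 179.9
```

View pics/wrist_17.png

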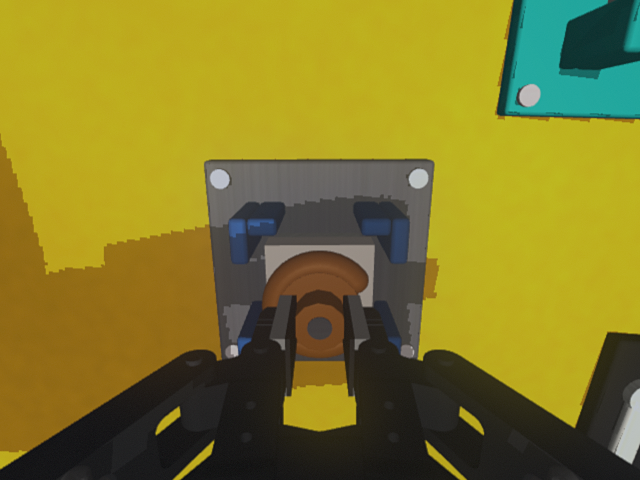

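Aligned within 0.3 mm. Final gentle lowering.

Request:
step_arm --pt "0 0 0 0.02 0.1 -0.02 1" --pt "0 0 0 0.02 0.2 -0.02 1" --pt "0 0 0 0.02 0.28 -0.02 1" --pt "0 0 0 0.02 0.33 -0.02 1" --pt "0 0 0 0.02 0.33 -0.02 1"

```text
t: 19.1
tcp_pos: [0.593, 0.2613, 0.0809]
tool_rot: [-0.706, -0.039, 0.039, 0.706]
force: [-0.3, -0.1, -2.9]
finger_gap: 0.223
```

Request:
step_arm --pt "0 0 0 0 0.05 0 1" --pt "0 0 0 0 0.1 0 1" --pt "0 0 0 0 0.15 0 1" --pt "0 0 0 0 0.15 0 1"

```text
t: 19.6
tcp_pos: [0.5931, 0.2614, 0.0807]
tool_rot: [-0.706, -0.039, 0.039, 0.706]
force: [-4.1, -1.3, 6.8]
finger_gap: 0.223
```

Contact at exactly 80.7 mm. Releasing and retreating straight up.

Request:
step_arm --pt "0 0 0 0 0 0 0.5" --pt "0 0 0 0 0 0 0.3" --pt "0 0 0 0 0 0 0.1" --pt "0 0 0 0 0 0 0.1" --pt "0 0 0 0 -2 0 0.1" --pt "0 0 0 0 -6 0 0.1" --pt "0 0 0 0 -12 0 0.1" --pt "0 0 0 0 -12 -7 0.1" --pt "0 0 0 0 -12 -8 0.1" --pt "0 0 0 0 -12 -8 0.1" --pt "0 0 0 0 -12 -8 0.1"

```text
t: 20.98
tcp_pos: [0.6015, 0.1827, 0.2005]
tool_rot: [-0.706, -0.039, 0.039, 0.706]
force: [0.8, 1.1, -0.2]
finger_gap: 0.446
```

```bash
python3 look.py 18 wrist top side; python3 - <<'E'
from rot import *
s=pickle.load(open("wrist_18.pkl","rb"));P=cloud(s);z=P[...,2];d=np.linalg.norm(P[...,:2]-[.5916,.2615],axis=-1)
hsv=cv2.cvtColor(s["frame"],cv2.COLOR_RGB2HSV);br=(hsv[...,0]<16)&(hsv[...,1]>90)&(d<.05)
mh=(abs(z-.071)<.004)&(d<.02);md=br&(abs(z-.057)<.003)
print("hub",fitc(edge(s,mh,.072)),np.median(z[mh]));print("disc",fitc(edge(s,md|mh,.058)),np.median(z[md]))
q=P[md];A=np.c_[q[:,:2]-q[:,:2].mean(0),np.ones(len(q))];print("tilt",np.linalg.lstsq(A,q[:,2],rcond=None)[0])
print("plate",rect(s,(z>.008)&(d<.095)&(z<.075),.012)[0])
ms=(abs(z-.045)<.003)&(d<.042)&(hsv[...,1]<110)
pts=ray(s,np.argwhere(ms)[:,::-1],.046)[:,:2];print("spacer",cv2.minAreaRect((pts*1000).astype(np.float32)))
f=s["frame"];cv2.imwrite("pics/crop18.png",cv2.resize(f[20:240,220:430],(630,660))[:600,:,::-1])
E
```

```text
t 20.975 tcp [0.6015 0.1827 0.2005] yaw 6.32 down [-0.001  0.001 -1.   ] F [ 0.8  1.1 -0.2] gap 0.446 q [0.12 0.59 1.47 0.   1.08 0.01]
hub [0.59255358 0.26050285 0.01037034] 0.07102509348055713
disc [0.59199084 0.26021485 0.02314534] 0.05625015458372623
tilt [0.0004609  0.00330293 0.05620708]
plate ((591.672119140625, 261.62628173828125), (118.83007049560547, 118.47307586669922), 6.442437171936035)
spacer ((590.6395263671875, 259.7041015625), (74.19209289550781, 70.20555877685547), 4.02244234085083)
```

View pics/crop18.png

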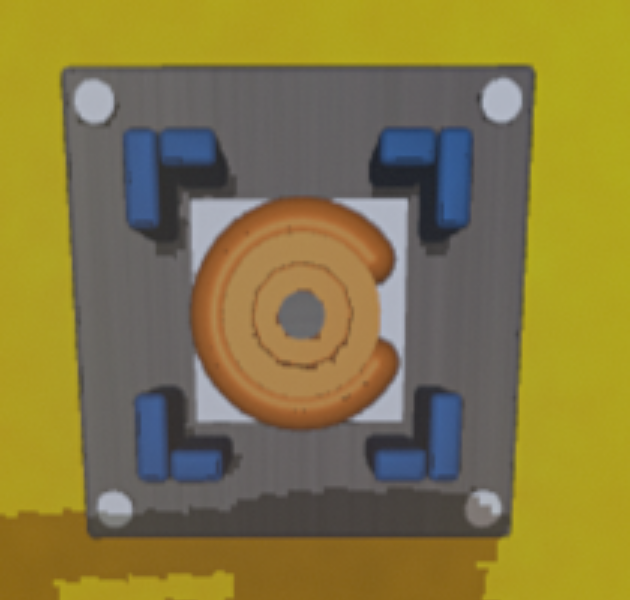

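View pics/side_18.png

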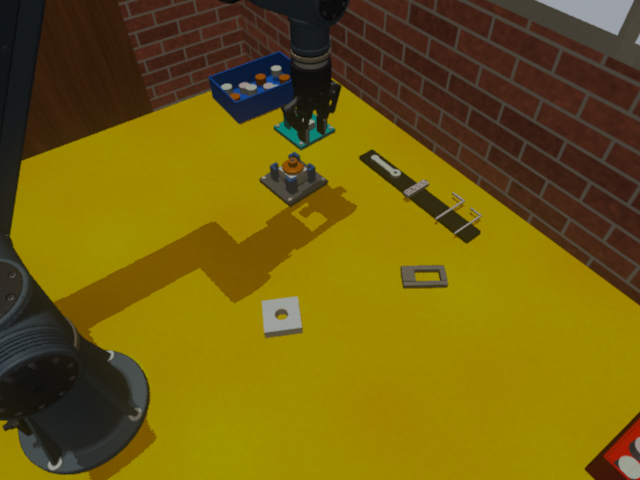

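The rotor sits hub-up on the spacer inside the locators, with its bore at (301,315) in the crop. The bezel and the big spacer are unmoved. My spacer rectangle was contaminated by other pixels, so I'll redo the centring check with cleaner masks and the top camera.

```bash
python3 - <<'E'
from rot import *
for n,box in (("wrist_18",(20,240,220,430)),("top_18",(175,270,170,270))):
    s=pickle.load(open(n+".pkl","rb"));P=cloud(s);hsv=cv2.cvtColor(s["frame"],cv2.COLOR_RGB2HSV)
    b=np.zeros((480,640),bool);b[box[0]:box[1],box[2]:box[3]]=1
    d=np.linalg.norm(P[...,:2]-[.5916,.2615],axis=-1)
    m=b&(hsv[...,0]<18)&(hsv[...,1]>90)&(d<.034)&(P[...,2]>.04)
    hull=cv2.convexHull(max(cv2.findContours(m.astype(np.uint8),0,cv2.CHAIN_APPROX_NONE)[0],key=cv2.contourArea))
    f=np.zeros((480,640),np.uint8);cv2.fillPoly(f,[hull],1)
    print(n,"rim",fitc(edge(s,f,.052)).round(4),"px",m.sum())
    g=b&(hsv[...,1]<90)&(d<.012);print("  bore",ray(s,np.argwhere(g)[:,::-1].mean(0),.072)[0].round(4),g.sum())
    w=b&(hsv[...,1]<70)&(hsv[...,2]>120)&(d<.038)&(abs(P[...,2]-.046)<.005)
    q=(ray(s,np.argwhere(w)[:,::-1],.046)[:,:2]*1000).astype(np.float32);print("  spacer",cv2.minAreaRect(q))
s=pickle.load(open("top_18.pkl","rb"));s0=pickle.load(open("top0.pkl","rb"))
df=np.abs(s["frame"].astype(int)-s0["frame"]).max(-1);print("bezel diff",np.median(df[165:220,395:445]),df[165:220,395:445].max())
cv2.imwrite("pics/top18c.png",cv2.resize(s["frame"][175:270,170:270],(600,570),interpolation=2)[:,:,::-1])
E
```

```text
wrist_18 rim [0.5919 0.2602 0.025 ] px 3178
  bore [0.5918 0.262  0.072 ] 273
  spacer ((591.946533203125, 261.4617919921875), (49.885894775390625, 49.1212158203125), 6.334078311920166)Traceback (most recent call last):
  File "<stdin>", line 7, in <module>
ValueError: max() iterable argument is empty
```

The top camera is blocked by the arm. In the wrist view the spacer is at (591.9,261.5) mm and 6.3°, not disturbed. The rotor rim is at (591.9,260.2) mm and the bore at (591.8,262.0) mm, so it is centred to about 1 mm. Handing in.

```bash
python3 - <<'E'
from station import *
import pickle,numpy as np
a=pickle.load(open("side_18.pkl","rb"))["frame"].astype(int);s=snapshot("top")
import cv2;b=cv2.imread("pics/side0.png")[:,:,::-1].astype(int)
print("bezel side diff",np.abs(a-b).max(-1)[260:295,395:455].max())
print(sense()["t"],sign_off())
E
```

```text
bezel side diff 8
the job is handed in; nothing more can be done
21.175 None
```

The job is done and handed in at 21.2 s of the 59 s allowed. The white spacer is seated in the dark fixture's pocket between the blue locators, and the bronze rotor sits on it, hub up. Both parts were lowered until they touched, at about 6–7 N, and then released.

**Last checks**
- **Spacer:** it lies flat at 46 mm, within about 0.3 mm of the pocket centre and about 0.1° of square. It did not move when the rotor went on.
- **Rotor:** it is at the right height, and the fitted tilt is no more than about 0.2°. The rim fit put it 1.3 mm from the spacer's centre and the bore 0.6 mm the other way, so I take it as centred to about 1 mm.
- **Bezel:** it is unchanged in the side picture.

**Checks that failed**
- **Held rotor:** both rim fits in the gripper were poor, so I used the bore instead.
- **First spacer check after placing the rotor:** it picked up other pixels and was redone cleanly.
- **Final top-camera check:** it gave no reading because no rotor pixels were found there, most likely because the arm was in the way. The final position therefore rests on the wrist camera alone.

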